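# Stand the toppled bookend back up and close the row

## Robot

A 6-joint arm with a two-finger parallel gripper is mounted at the origin on the work surface. World frame = base frame: x ahead of the robot, y to its left, z up, the work surface at z = 0. Lengths are in m, angles in rad, forces in N, time in s.
With the tool pointing down it reaches from about 0.35 to 0.875 m from the base axis. Payload 4.2 kg.
Tool frame: the origin (TCP) lies at the very end of the fingers, on their centre line; the grasp point (between the pads) lies 19 mm behind it; z points along the fingers, y is the line along which they close (so a half turn about z gives the same grasp; the last joint's range is limited). The gripper opens to 85 mm and grips with 20 to 120 N. Pads are 22 mm wide; open, the fingers measure 114 mm over their backs; the gripper's body (76 mm by 85 mm) begins 54 mm behind the grasp point. The pads swing forward as they close: fully open they stand 13 mm farther back than shut.
Start: joints at [1.382, 0.385, 0.008, 0, -1.194, -0.259], TCP at [0.271, 0.563, 0.231] pointing down, gripper open.
Joint ranges: [-3.14, 3.14], [-1.21, 2.06], [-1.07, 1.41], [-3.16, 2.05], [-2.99, -0.16], [-3.1, 3.1]. Speed limits (rad/s): [2.79, 2.79, 3.14, 3.14, 3.14, 3.14].

## Interface

Orientations are given as a rotation vector (axis times angle).
In Python, from plant import * gives the robot as it stands. The module is installed in compiled form; this text tells all that it offers.
- The arm moves only by the shell command python3 -m pendant 'ROWS' [FORCE]. ROWS is a JSON object of lists of equal length, an entry for each row: "hand": the opening, from 0 (shut) to 1 (fully open); "dp": the shift along the tool's x, y, z in cm, a list of three; "turn": the turn about the tool's z in rad. A call has 1 to 12 rows; each row shifts and turns the commanded pose from where the row before left it, along the tool's axes as they then stand; what a row does not reach is not made up. A row lasts 1/10 s, in which the tool goes at most 50 mm and 8.59 degrees, less where a joint would pass 70% of its speed; a pose out of reach is approached as far as the arm can. A call with a gripper value outside its range is refused whole. The fingers move at their own pace and stop on an object; FORCE is the grip in N (left out, the last holds). Time passes only in rows, so rows that do not move let the fingers close. It gives the time, the measured TCP pose, the force, the opening and the grip force at its end, in the units of the state.
- sense(): the state, without advancing time (a new reading comes with each control period).
- grab_frame(name): name is "scene" or "side" or "wrist"; returns a dict with "pixels" (480x640x3 uint8, red, green, blue), "mtx" (3x3 intrinsics, pixels), "cam_to_world" (4x4, takes a point from camera to world coordinates). Camera axes: x right, y up, looking along -z (the intrinsics and any distortion apply to the point x, -y, -z); pixel columns grow to the right and rows downward; lengths in m; the calibration is good to about 2 mm. A picture is of the moment at which its call begins. There is no depth.
- job_done(): hands the job in; it is judged then, once.
Trained networks look in a picture, given as the dict that the camera call returned (one of the last four; its "shot" number tells which), for a name from the list of things; names that differ only in an ending like _2 or _b are one class to them, and where a whole thing is asked for, a point or a joint stands for the part that bears it (a point fixed in the world has none). Each returns a list of dicts, best first, with "confidence" (0 to 1); they miss things now and then, are a little off and sometimes report something else, mostly with a low value. They report only what shows in the picture. A call takes as long as a camera call. They do not tell look-alikes from the thing itself.
- find_in(picture, query): "at" ([x, y, z] in m, in world coordinates, good to about 4 mm: the middle of the surface that is visible of it).
- cut_out(picture, query): "mask" (480x640 bool, what is visible of it).
The state is a dict: "clock": time; "joints": joint angles; "qd": joint speeds; "effort": joint torques, N m; "eef_pos": TCP position; "tcp_rot": TCP orientation; "ft_force": force on the tool from outside, world axes, zero at the start; "ft_torque": the same for the moment, N m; "gripper_width": finger opening in m; "finger_force": force on a finger pad.
Only numpy, scipy, OpenCV 4.12 (cv2) and the standard library are available. Lean on these libraries where they do the work, as an engineer would, in place of code of your own. Each camera call takes 0.05 s, during which the arm holds its last target. There are 200 camera calls.

## Task

The L-shaped bookend has toppled onto its face: push against its raised foot, away from the books, to tip it back onto its foot. Then push it along the table until its upright is flat against the last book of the row, about in the middle of it. Only push: do not lift anything, leave the books standing in their row, and do not disturb the other things on the desk.

Things in the scene. Friction and masses are not known exactly. Their poses are not given: they have to be found in the camera images.
- bookend: L-shaped bookend, 110 mm wide, 0.5 to 0.95 kg: thick steel foot, pale wooden upright, at a right angle. Axes as it should stand: z up, foot flat from y = 0 to +115 mm, 22 mm thick; upright y = 0 to 14, top at 140 mm. Origin: middle of the lower edge under the upright's plain face (y = 0), which belongs against the books. It starts lying on that face, own y up.
- foot_push (a point): middle of the foot's inner broad side near its end, bookend's own (0, 95, 22) mm. At the start the foot is a wall 115 mm high; this side faces the row and is 95 mm up. About 3 N here, away from the row, tips the bookend over the edge through its origin; past about 35 degrees it drops onto its foot by itself.
- upright_top (a point): middle of the top edge of the upright's plain face, bookend's own (0, 0, 140) mm. At the start it lies on the table, pointing roughly at the row and 20 to 100 mm short of it.
- foot_end (a point): centre of the foot's small end face (110 mm wide, 22 mm high), bookend's own (0, 115, 11) mm. Uppermost at the start; once the bookend stands it faces away from the row, 11 mm above the table, and can be pushed to slide the bookend along (sliding friction 3 to 12 N).
- row_end: fixed stone block that closes the row at its other end, 150 (x) x 60 (y) x 130 mm high, with a small dark metal head on top (top at 217 mm). Origin: centre of its underside. Its y axis points along the row of books, from the block towards the bookend.
- row_face (a point): point on the table at the middle of the foot of the row's open face, the outer face of the last book; on the block, 175 mm from its origin along y. Its axes are those of the block: y points along the row towards the bookend, x level across the row.
- book_a: hardback book standing upright in the row, 205 mm tall, 36 mm thick along the row, 140 mm deep, 0.5 kg, loose; one of four, in any order, face to face against the stone block. Origin: centre of its lower edge face on the table; z up, y along the row.
- book_b: hardback book standing upright in the row, 175 mm tall, 36 mm thick along the row, 140 mm deep, 0.5 kg, loose; one of four, in any order, face to face against the stone block. Origin: centre of its lower edge face on the table; z up, y along the row.
- book_c: hardback book standing upright in the row, 190 mm tall, 36 mm thick along the row, 140 mm deep, 0.5 kg, loose; one of four, in any order, face to face against the stone block. Origin: centre of its lower edge face on the table; z up, y along the row.
- book_d: hardback book standing upright in the row, 165 mm tall, 36 mm thick along the row, 140 mm deep, 0.5 kg, loose; one of four, in any order, face to face against the stone block. Origin: centre of its lower edge face on the table; z up, y along the row.
- stamp: bystander: turned wooden hand stamp, 38 mm across, 81 mm tall, loose. Origin: centre of its underside.
- paperweight: bystander: green glass dome paperweight, 68 mm across, 42 mm tall, loose. Origin: centre of its underside.
- card_box: bystander: wooden card-index box, 90 x 130 mm, 70 mm tall (the cards reach 95 mm), loose. Origin: centre of its underside.
Things that resemble listed ones, but are neither listed nor needed, are in the scene too. Leave any pink or red look-alike of the book_c alone.

How it is judged:
By the outcome, as a careful person would: the job done as asked, in the order asked, and still so for the second after the job is handed in, with the robot touching nothing.
It also fails if it takes over 64 s, if anything falls off the work surface, if the arm or the gripper's body presses on something with over 40 N, if the wrist force passes 120 N, or if a joint passes its speed limit or range.

## Working session

There is one attempt and no reset: what is moved stays moved. The work goes in short steps, Python scripts to look and compute and a shell command to move; the robot and the scene stay as the last step left them, time stands still between calls to the robot, and variables do not carry over. Pictures are saved under pics/ and viewed, at most 10 in all, crops included, and the job is handed in when it is done.

```bash
mkdir -p pics; cat > h.py <<'E'
from plant import *
import cv2, numpy as np
from scipy.spatial.transform import Rotation as R
def save(f,n): cv2.imwrite(f'pics/{n}.png',f['pixels'][:,:,::-1])
def proj(f,P):
    M=np.linalg.inv(f['cam_to_world']); p=(M[:3,:3]@np.atleast_2d(P).T).T+M[:3,3]
    q=np.c_[p[:,0],-p[:,1],-p[:,2]]; u=q@f['mtx'].T; return u[:,:2]/u[:,2:]
def ray(f,uv):
    d=np.linalg.inv(f['mtx'])@[uv[0],uv[1],1]; T=f['cam_to_world']
    return T[:3,3], T[:3,:3]@[d[0],-d[1],-d[2]]
def atz(f,uv,z):
    o,d=ray(f,uv); return o+d*(z-o[2])/d[2]
E
python3 - <<'E'
from h import *
s=sense(); print({k:np.round(v,3).tolist() for k,v in s.items()})
for c in ['scene','side']:
    f=grab_frame(c); save(f,c+'0'); print(c,[k for k in f],f['cam_to_world'][:3,3].round(3))
    for q in ['bookend','foot_push','upright_top','foot_end','row_end','row_face','book_a','stamp','paperweight','card_box']:
        try: print(q,[(np.round(d['at'],3).tolist(),round(d['confidence'],2)) for d in find_in(f,q)])
        except Exception as e: print(q,e)
E
```

```text
{'clock': 0.0, 'joints': [1.382, 0.386, 0.007, -0.001, -1.194, -0.259], 'qd': [-0.0, -0.0, -0.001, -0.002, -0.0, 0.0], 'effort': [0.001, -39.229, 18.84, 4.186, -0.005, -0.0], 'eef_pos': [0.27, 0.563, 0.23], 'tcp_rot': [3.061, -0.697, -0.001], 'ft_force': [0.057, 0.021, -0.595], 'ft_torque': [-0.037, 0.001, 0.013], 'finger_force': 0.0, 'gripper_width': 0.086}
scene ['pixels', 'mtx', 'cam_to_world', 'shot'] [0.887 0.483 1.056]
bookend [([0.507, -0.026, 0.016], 0.59)]
foot_push [([0.501, -0.027, 0.012], 0.77), ([0.673, 0.075, 0.072], 0.61), ([0.572, -0.264, 0.159], 0.36)]
upright_top [([0.504, -0.024, 0.022], 0.66)]
foot_end [([0.5, -0.026, 0.019], 0.98)]
row_end [([0.584, -0.34, 0.129], 0.85)]
row_face [([0.585, -0.342, 0.131], 0.58)]
book_a [([0.573, -0.265, 0.16], 0.94), ([0.508, -0.18, 0.117], 0.85), ([0.534, -0.22, 0.183], 0.83), ([0.325, -0.407, 0.122], 0.82), ([0.746, -0.314, 0.13], 0.81), ([0.532, -0.288, 0.194], 0.7)]
stamp [([0.344, -0.22, 0.025], 0.55)]
paperweight [([0.697, -0.154, 0.027], 0.97)]
card_box [([0.674, 0.076, 0.073], 0.92), ([0.5, -0.026, 0.012], 0.56)]
side ['pixels', 'mtx', 'cam_to_world', 'shot'] [0.47  0.183 1.131]
bookend [([0.496, -0.073, 0.016], 0.93)]
foot_push [([0.494, -0.069, 0.014], 0.97)]
upright_top [([0.497, -0.066, 0.012], 0.85)]
foot_end [([0.494, -0.069, 0.015], 0.94)]
row_end [([0.52, -0.355, 0.188], 0.62), ([0.493, -0.074, 0.018], 0.25)]
row_face [([0.519, -0.358, 0.192], 0.63), ([0.339, -0.216, 0.026], 0.33)]
book_a [([0.733, -0.304, 0.177], 0.92), ([0.506, -0.23, 0.183], 0.87), ([0.5, -0.181, 0.153], 0.82), ([0.513, -0.292, 0.201], 0.76), ([0.321, -0.41, 0.142], 0.62), ([0.506, -0.273, 0.163], 0.61)]
stamp [([0.338, -0.217, 0.025], 0.85), ([0.496, -0.07, 0.012], 0.56)]
paperweight [([0.686, -0.156, 0.031], 0.9), ([0.504, -0.23, 0.183], 0.44)]
card_box [([0.662, 0.06, 0.072], 0.65)]
```

View pics/scene0.png

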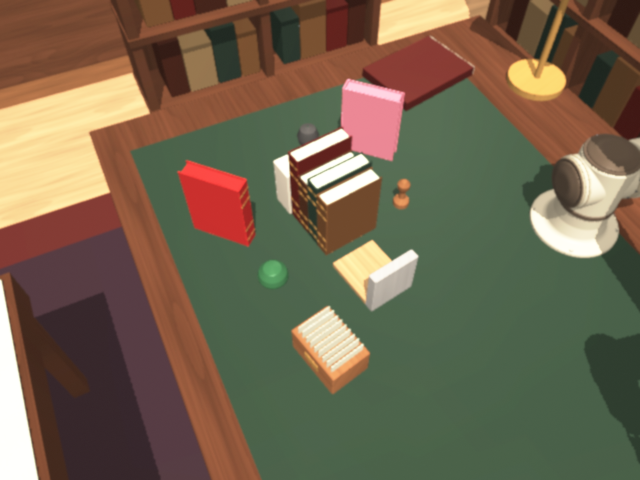

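View pics/side0.png

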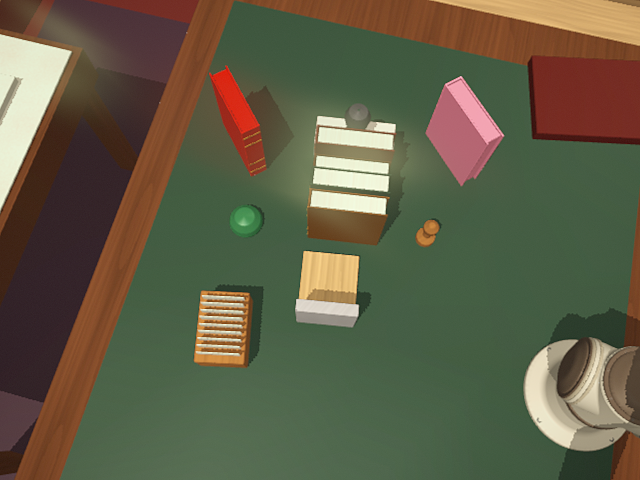

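The scene view shows the bookend at about (375,275), the row at (335,200), the block head at (308,133), the stamp at (402,193), the paperweight at (273,273) and the card box at (330,348). In the side view the upright spans (303,252)-(359,255), the foot is at (327,313), and the row's open face is at (345,225). I'll zoom for corners and fit the bookend model to the masks.

```bash
cat >> h.py <<'E'
from scipy.optimize import minimize
B1=[(x,y,z) for x in(-.055,.055) for y in(0,.014) for z in(0,.14)]
B2=[(x,y,z) for x in(-.055,.055) for y in(0,.115) for z in(0,.022)]
B1,B2=np.array(B1),np.array(B2)
def bw(p,standing):
    # own->world: standing yaw p[2]: own y -> direction (cos,sin)
    c,s=np.cos(p[2]),np.sin(p[2]); Y=np.array([c,s,0]);Z=np.array([0,0,1.]);X=np.cross(Y,Z)
    if not standing: Y,Z=np.array([0,0,1.]),np.array([-c,-s,0]) # own y up, own z towards the row
    return np.c_[X,Y,Z],np.array([p[0],p[1],0])
def sil(f,p,st,S=4):
    Rm,t=bw(p,st); m=np.zeros((480*S,640*S),np.uint8)
    for B in(B1,B2):
        u=proj(f,B@Rm.T+t)*S+S/2-.5
        cv2.fillConvexPoly(m,cv2.convexHull(np.round(u).astype(np.int32)),1)
    return cv2.resize(m.astype(np.float32),(640,480),interpolation=cv2.INTER_AREA)
def fit(fs,p0,st):
    ms=[cut_out(f,'bookend')[0]['mask'].astype(np.float32) for f in fs]
    cost=lambda p:sum(np.abs(sil(f,p,st)-m).sum() for f,m in zip(fs,ms))
    p=np.array(p0,float)
    for k in(1,.3): p=minimize(cost,p,method='Nelder-Mead',options=dict(initial_simplex=np.vstack([p]+[p+k*np.array(d) for d in([.02,0,0],[0,.02,0],[0,0,.15])]),xatol=1e-5,fatol=.1)).x
    return p,cost(p),[m.sum() for m in ms]
def show(f,name,box,k,pts=()):
    im=f['pixels'][:,:,::-1]; x0,y0,x1,y1=box
    im=cv2.resize(im[y0:y1,x0:x1],None,fx=k,fy=k,interpolation=cv2.INTER_CUBIC)
    for u in pts: cv2.circle(im,tuple(int(v) for v in((u[0]+.5-x0)*k,(u[1]+.5-y0)*k)),3,(255,0,255),1)
    cv2.imwrite(f'pics/{name}.png',im)
E
python3 - <<'E'
from h import *
fs=[grab_frame('scene'),grab_frame('side')]
p0=[.5,-.03,np.pi/2]
for g in([fs[0]],[fs[1]],fs): 
    r=fit(g,p0,False); print(r)
p=r[0]; Rm,t=bw(p,False)
a,b=[np.vstack([proj(f,B@Rm.T+t) for B in(B1,B2)]) for f in fs]
show(fs[0],'c0',(260,120,430,320),3,a)
show(fs[1],'c1',(285,95,455,335),2.5*1,b)
E
python3 - <<'E'
import cv2,numpy as np
a=cv2.imread('pics/c0.png');b=cv2.imread('pics/c1.png')
h=600;c=np.zeros((h,max(0,a.shape[1]+b.shape[1]),3),np.uint8);c[:a.shape[0],:a.shape[1]]=a;c[:b.shape[0],a.shape[1]:]=b;print(c.shape)
c=cv2.resize(c,(800,int(h*800/c.shape[1]))) if c.shape[1]>800 else c
cv2.imwrite('pics/cc.png',c);print(c.shape)
E
```

```text
(array([ 0.48704966, -0.00589375,  1.7129268 ]), np.float32(108.625), [np.float32(3419.0)])Traceback (most recent call last):
  File "<stdin>", line 5, in <module>
  File "h.py", line 29, in fit
    ms=[cut_out(f,'bookend')[0]['mask'].astype(np.float32) for f in fs]
        ~~~~~~~~~~~~~~~~~~~~^^^
IndexError: list index out of range
[ WARN:0@0.006] global loadsave.cpp:275 findDecoder imread_('pics/c0.png'): can't open/read file: check file path/integrity
[ WARN:0@0.006] global loadsave.cpp:275 findDecoder imread_('pics/c1.png'): can't open/read file: check file path/integrity
Traceback (most recent call last):
AttributeError: 'NoneType' object has no attribute 'shape'
```

```bash
sed -i "s/ms=\[cut_out(f,'bookend')\[0\]/ms=[next(r for q in ('bookend','foot_end','foot_push','upright_top') if (r:=cut_out(f,q)))[0]/" h.py
python3 - <<'E'
from h import *
fs=[grab_frame('scene'),grab_frame('side')]
p0=[.49,-.006,1.71]
for g in([fs[1]],fs): 
    r=fit(g,p0,False); print(r)
p=r[0]; Rm,t=bw(p,False)
a,b=[np.vstack([proj(f,B@Rm.T+t) for B in(B1,B2)]) for f in fs]
show(fs[0],'c0',(265,125,425,315),3,a)
show(fs[1],'c1',(290,100,400,335),2.5,b)
a=cv2.imread('pics/c0.png');b=cv2.imread('pics/c1.png')
c=np.zeros((590,a.shape[1]+b.shape[1],3),np.uint8);c[:a.shape[0],:a.shape[1]]=a;c[:b.shape[0],a.shape[1]:]=b;print(c.shape)
cv2.imwrite('pics/cc.png',c)
E
```

```text
(array([ 0.48970279, -0.00616563,  1.72499399]), np.float32(103.125), [np.float32(4152.0)])
(array([ 0.48903135, -0.00580808,  1.72493846]), np.float32(407.375), [np.float32(3221.0), np.float32(4152.0)])
(590, 755, 3)
```

View pics/cc.png

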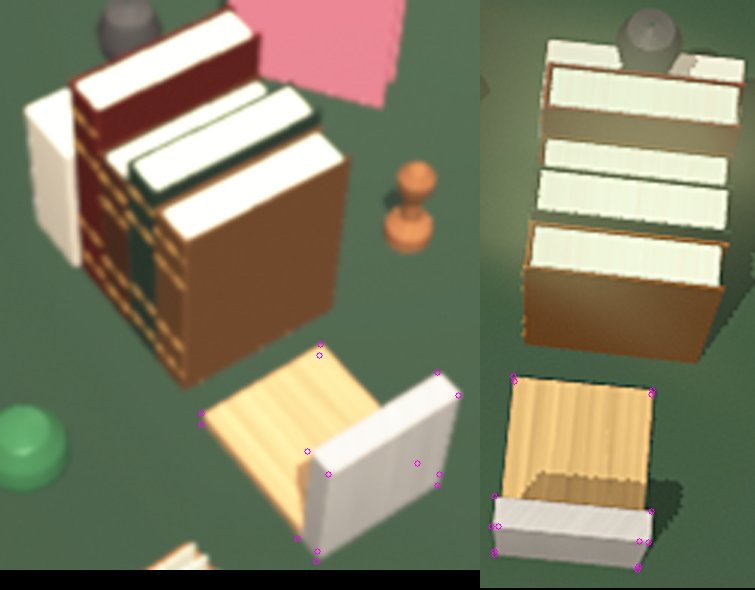

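The fitted model points land on the bookend's corners in both views. The open face's lower corners are at side (307.5,237.5) and (376.3,244), and scene (326,253.5) and (375,227).

```bash
python3 - <<'E'
from h import *
fs=[grab_frame('scene'),grab_frame('side')]
for f,L,q in((fs[0],(326,253.5),(375.2,227.2)),(fs[1],(307.2,237.7),(376.3,243.9))):
    a,b=atz(f,L,0),atz(f,q,0); d=a-b; print(a.round(4),b.round(4),((a+b)/2).round(4),np.linalg.norm(d),np.arctan2(d[1],d[0])+np.pi/2)
# block far: visible top corners in side: crop (548,40),(744,60)
for u in((547,40),(744,60)):
    print('block top',atz(fs[1],((u[0]-480)/2.5+290-.5,u[1]/2.5+100-.5),.13).round(3))
# top of last book face: crop (527,268),(721,290)
for u in((525,267),(721,289)):
    print('book top',[atz(fs[1],((u[0]-480)/2.5+290-.5,u[1]/2.5+100-.5),z).round(3) for z in(.165,.175,.19)])
c=fs[0]
s=sense(); print(R.from_rotvec(s['tcp_rot']).as_matrix().round(3))
E
```

```text
[ 0.5613 -0.171   0.    ] [ 0.4255 -0.1881  0.    ] [ 0.4934 -0.1795  0.    ] 0.1369022260195407 1.696131154530239
[ 0.5647 -0.1669  0.    ] [ 0.4272 -0.1895  0.    ] [ 0.496  -0.1782  0.    ] 0.13931172193861432 1.7333554261208908
block top [ 0.599 -0.368  0.13 ]
block top [ 0.45  -0.389  0.13 ]
book top [array([ 0.565, -0.172,  0.165]), array([ 0.564, -0.168,  0.175]), array([ 0.563, -0.163,  0.19 ])]
book top [array([ 0.429, -0.191,  0.165]), array([ 0.429, -0.187,  0.175]), array([ 0.43 , -0.181,  0.19 ])]
[[ 0.901 -0.433 -0.   ]
 [-0.433 -0.901  0.   ]
 [-0.    -0.    -1.   ]]
```

```bash
python3 -m pendant '{"hand":[0.5,0.5,0.5,0.5,0.5,0.5,0.5,0.5,0.5,0.5,0.5,0.5],"dp":[[3.4,3.3,0],[3.4,3.3,0],[3.4,3.3,0],[3.4,3.3,0],[3.4,3.3,0],[3.4,3.3,0],[3.4,3.3,0],[3.4,3.3,0],[3.4,3.3,0],[3.4,3.3,0],[3.4,3.3,0],[3.4,3.3,0]],"turn":[0,0,0,0,0,0,0,0,0,0,0,0]}'
python3 -m pendant '{"hand":[0.5,0.5,0.5,0.5,0.5,0.5,0.5,0.5],"dp":[[0,0,0],[0,0,0],[0,0,0],[0,0,0],[0,0,0],[0,0,0],[0,0,0],[0,0,0]],"turn":[0.14,0.14,0.14,0.14,0.14,0.14,0.14,0]}'
cat > rel.py <<'E'
import sys; from h import *
s=sense(); Rm=R.from_rotvec(s['tcp_rot']).as_matrix(); t=np.array(eval(sys.argv[1]))
print('clock',s['clock'],'pos',s['eef_pos'].round(4) if hasattr(s['eef_pos'],'round') else s['eef_pos'],'xang',np.arctan2(Rm[1,0],Rm[0,0]),'ft',np.round(s['ft_force'],2),'grip',s['gripper_width'],'j',np.round(s['joints'],2))
print('dp cm',(Rm.T@(t-s['eef_pos'])*100).round(2))
E
python3 rel.py '[.496,-.053,.09]'
```

```text
clock: 2.85
eef_pos: [0.4673, 0.0279, 0.2318]
tcp_rot: [-3.063, 0.697, -0.002]
ft_force: [1.2, -0.2, 0.1]
gripper_width: 0.0427
finger_force: 0.0
clock: 3.65
eef_pos: [0.4669, 0.0298, 0.2315]
tcp_rot: [-2.374, 2.057, -0.0]
ft_force: [0.4, 0.6, -0.4]
gripper_width: 0.043
finger_force: 0.0
clock 3.65 pos [0.4669 0.0298 0.2315] xang -1.4275861561324947 ft [ 0.36  0.61 -0.38] grip 0.04303020378031568 j [ 0.41  0.11 -0.36  0.   -1.1  -0.27]
dp cm [ 8.61 -1.69 14.15]
```

```bash
python3 -m pendant '{"hand":[0.5,0.5,0.5,0.5,0.5,0.5,0.5,0.5],"dp":[[4.3,-0.8,0],[4.3,-0.9,0],[0,0,0],[0,0,4],[0,0,4],[0,0,4],[0,0,2.3],[0,0,0]],"turn":[0,0,0,0,0,0,0,0]}'
python3 rel.py '[.496,-.053,.088]'
python3 - <<'E'
from h import *
a=grab_frame('scene');b=grab_frame('side')
im=np.hstack([cv2.resize(f['pixels'][y0:y1,x0:x1,::-1],(400,400)) for f,(x0,y0,x1,y1) in((a,(270,140,470,340)),(b,(250,150,450,350)))])
cv2.imwrite('pics/pre.png',im)
E
```

```text
clock: 4.45
eef_pos: [0.4934, -0.0531, 0.0853]
tcp_rot: [2.372, -2.051, -0.008]
ft_force: [-0.7, -0.3, 1.0]
gripper_width: 0.0426
finger_force: 0.0
clock 4.45 pos [ 0.4934 -0.0531  0.0853] xang -1.425753031148778 ft [-0.68 -0.26  0.97] grip 0.04263787378100718 j [ 0.22  0.34 -0.49 -0.   -0.75 -0.07]
dp cm [ 0.03 -0.26 -0.27]
```

View pics/pre.png

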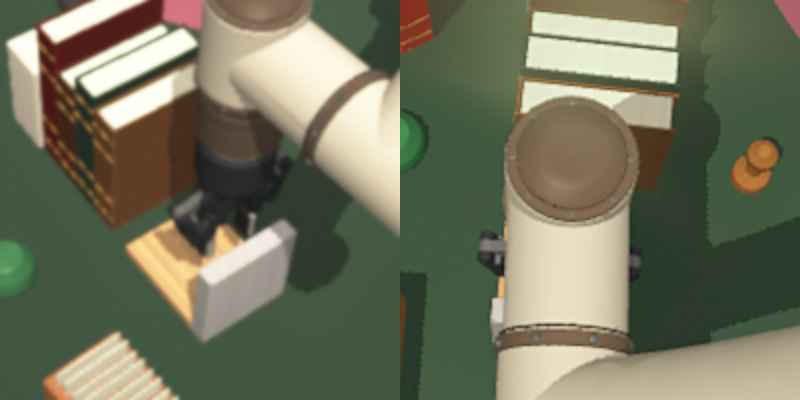

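The fingers, at about (215,235) in the left crop, stand over the upright between the row and the foot's inner side, and nothing is touched. I'll push away from the row now.

```bash
python3 -m pendant '{"hand":[0.5,0.5,0.5,0.5,0.5,0.5,0.5,0.5,0.5,0.5],"dp":[[-0.6,-0.1,0],[-0.6,-0.1,0],[-0.6,-0.1,0],[-0.6,0,0],[-0.6,0,0],[-0.6,0,0],[-0.6,0,0],[-0.6,0,0],[-0.6,0,0],[0,0,0]],"turn":[0,0,0,0,0,0,0,0,0,0]}'
python3 - <<'E'
from h import *
a=grab_frame('scene');b=grab_frame('side')
im=np.hstack([cv2.resize(f['pixels'][y0:y1,x0:x1,::-1],(400,400)) for f,(x0,y0,x1,y1) in((a,(270,140,470,340)),(b,(250,150,450,350)))])
cv2.imwrite('pics/tip.png',im)
E
```

```text
clock: 5.55
eef_pos: [0.491, 0.0017, 0.0881]
tcp_rot: [2.375, -2.056, -0.001]
ft_force: [0.6, -0.5, 0.3]
gripper_width: 0.0426
finger_force: 0.0
```

View pics/tip.png

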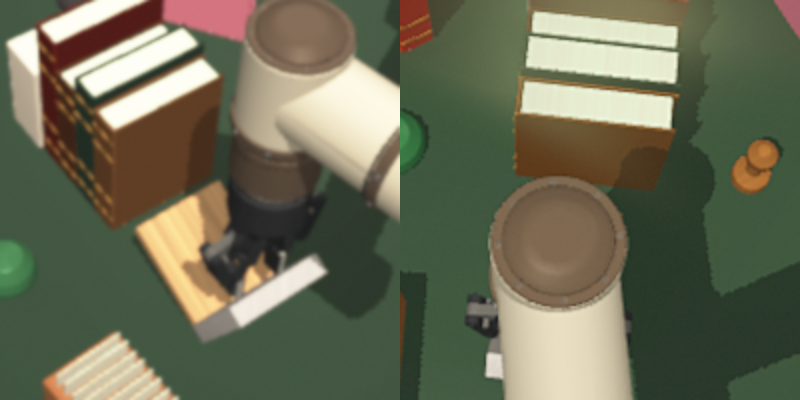

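The bookend is tipping: the upright has left the table and the foot at (265,300) leans away, at roughly 25 degrees. I'll keep pushing.

```bash
python3 -m pendant '{"hand":[0.5,0.5,0.5,0.5,0.5,0.5,0.5,0.5,0.5,0.5],"dp":[[-0.6,0,0],[-0.6,0,0],[-0.6,0,0],[-0.6,0,0],[-0.6,0,0],[-0.6,0,0],[-0.2,0,0],[0,0,0],[0,0,0],[0,0,0]],"turn":[0,0,0,0,0,0,0,0,0,0]}'
python3 - <<'E'
from h import *
a=grab_frame('scene');b=grab_frame('side')
im=np.hstack([cv2.resize(f['pixels'][y0:y1,x0:x1,::-1],(400,400)) for f,(x0,y0,x1,y1) in((a,(270,140,470,340)),(b,(250,150,450,350)))])
cv2.imwrite('pics/tip2.png',im)
E
```

```text
clock: 6.65
eef_pos: [0.4858, 0.0384, 0.0883]
tcp_rot: [2.374, -2.057, -0.0]
ft_force: [0.7, -0.5, -0.5]
gripper_width: 0.0426
finger_force: 0.0
```

View pics/tip2.png

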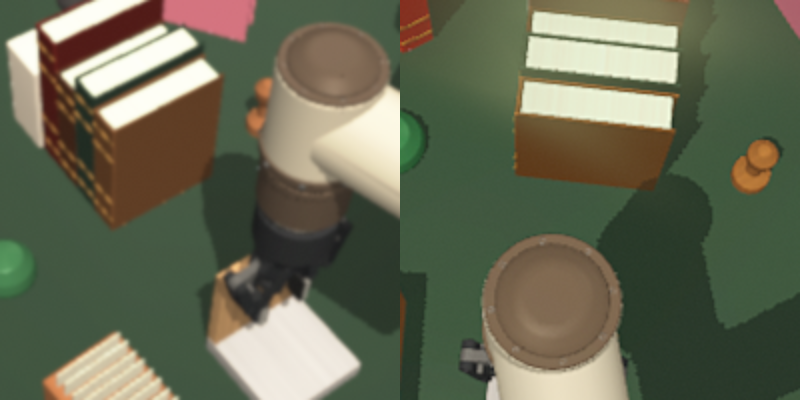

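The bookend now stands on its foot (about (285,345) in the left crop), with the books undisturbed. I'll back off beyond the foot end and measure.

```bash
python3 -m pendant '{"hand":[0.5,0.5,0.5,0.5,0.5],"dp":[[-4,0,-1],[-4,0,-1],[-4,0,0],[-3,0,0],[0,0,0]],"turn":[0,0,0,0,0]}'
cat > m.py <<'E'
from h import *
import sys
fs=[grab_frame('scene'),grab_frame('side'),grab_frame('wrist')]
p0=eval(sys.argv[1]); ps=[]
for f in fs:
    try: r=fit([f],p0,True); print(r)
    except StopIteration: print('none'); continue
    if r[1]<.1*r[2][0]: ps.append(r[0])
p=np.mean(ps,0); print('mean',p)
Y=np.array([np.cos(1.715),np.sin(1.715)]);X=np.array([Y[1],-Y[0]])
d=p[:2]-[.495,-.179]; print('row coords x,y mm',1e3*d@X,1e3*d@Y,'dyaw',p[2]-1.715)
Rm,t=bw(p,True); im=[]
for f in fs[:2]:
    g=f['pixels'][:,:,::-1].copy()
    for B in(B1,B2):
        for u in proj(f,B@Rm.T+t): cv2.circle(g,tuple(np.round(u).astype(int)),1,(255,0,255),-1)
    c=proj(f,Rm@[0,.05,.05]+t)[0].astype(int); x0,y0=np.clip(c-[80,100],0,[480,280]); im.append(cv2.resize(g[y0:y0+200,x0:x0+160],(400,500),interpolation=cv2.INTER_CUBIC))
cv2.imwrite('pics/'+sys.argv[2]+'.png',np.hstack(im))
E
python3 m.py '[.489,-.006,1.725]' stand; python3 rel.py '[0,0,0]'
```

```text
clock: 7.25
eef_pos: [0.4647, 0.1901, 0.1086]
tcp_rot: [-2.377, 2.051, -0.001]
ft_force: [-0.3, -0.9, 0.6]
gripper_width: 0.0427
finger_force: 0.0
(array([ 4.86322160e-01, -1.38423811e-03,  1.75971581e+00]), np.float32(181.875), [np.float32(4182.0)])
(array([ 0.48860563, -0.00260065,  1.73072377]), np.float32(134.875), [np.float32(4457.0)])
(array([ 4.87240104e-01, -1.28567819e-03,  1.73187751e+00]), np.float32(333.4375), [np.float32(24586.0)])
mean [ 0.4873893  -0.00175686  1.74077237]
row coords x,y mm 17.938915268727285 176.4971673280803 dyaw 0.025772365524636243
clock 7.55 pos [0.4645 0.1859 0.1082] xang -1.429405949735508 ft [-0.42 -0.17  0.07] grip 0.04250634535690461 j [ 0.71  0.31 -0.46 -0.   -0.8  -0.56]
dp cm [11.86 48.6  10.85]
```

View pics/stand.png

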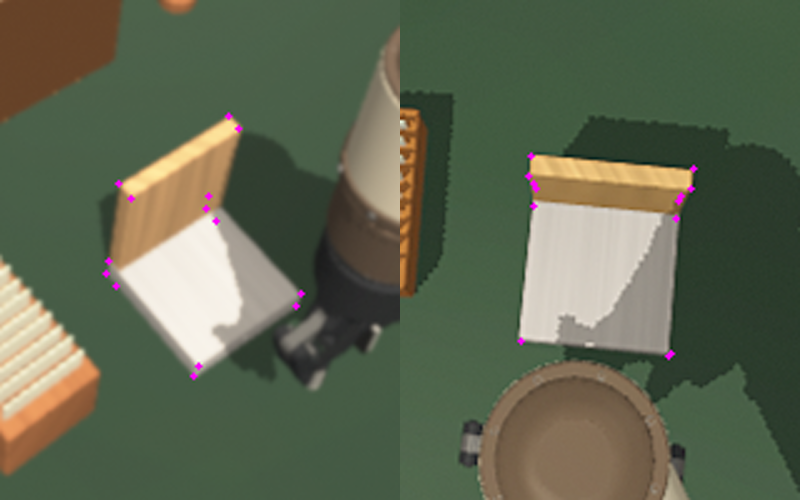

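The fit lands on the standing bookend in both views. It stands 18 mm off to the card-box side of the row's middle, 176 mm out, turned +0.02. I'll lower the hand behind the foot end, then push along a shallow S to remove the offset.

```bash
python3 -m pendant '{"hand":[0.6,0.6,0.6,0.6,0.6,0.6],"dp":[[0,0,3],[0,0,3],[0,0,2.5],[0,0,1.2],[0,0,0.5],[0,0,0]],"turn":[-0.02,0,0,0,0,0]}'
python3 rel.py '[.4653,.134,.006]'
```

```text
clock: 8.15
eef_pos: [0.4644, 0.1863, 0.0059]
tcp_rot: [2.393, -2.034, -0.0]
ft_force: [-0.2, -0.4, 1.2]
gripper_width: 0.0513
finger_force: 0.0
clock 8.15 pos [0.4644 0.1863 0.0059] xang -1.4087985372757177 ft [-0.18 -0.4   1.19] grip 0.051276703429787934 j [ 0.71  0.47 -0.56  0.   -0.55 -0.54]
dp cm [ 5.17  0.76 -0.01]
```

```bash
python3 -m pendant '{"hand":[0.6,0.6,0.6,0.6,0.6,0.6],"dp":[[2.6,0.4,0],[2.6,0.35,0],[0,0,0],[0.6,0,0],[0.6,0,0],[0.3,0,0]],"turn":[0,0,0,0,0,0]}'
python3 -m pendant '{"hand":[0.6,0.6,0.6,0.6,0.6,0.6,0.6,0.6,0.6],"dp":[[0.5,-0.15,0],[0.5,-0.15,0],[0.5,-0.15,0],[0.5,-0.15,0],[0.5,-0.15,0],[0.5,-0.15,0],[0.5,-0.15,0],[0.5,-0.15,0],[0,0,0]],"turn":[0.021,0.021,0.021,0.021,0.021,0.021,0.021,0.021,0]}'
sed -i 's/^cv2.imwrite/if len(sys.argv)>2: cv2.imwrite/' m.py
sed -i "s/sys.argv\[2\]+/sys.argv[2]+/" m.py
python3 m.py '[.49,-.04,1.6]'; python3 rel.py '[0,0,0]'
```

```text
clock: 8.75
eef_pos: [0.4691, 0.1207, 0.007]
tcp_rot: [-2.393, 2.031, -0.001]
ft_force: [-1.7, 4.3, 2.2]
gripper_width: 0.0515
finger_force: 2.5
clock: 9.65
eef_pos: [0.4849, 0.0815, 0.0067]
tcp_rot: [-2.214, 2.225, -0.002]
ft_force: [1.0, 1.3, 1.0]
gripper_width: 0.051
finger_force: 1.1
(array([ 0.49030265, -0.04744049,  1.67346667]), np.float32(1599.1875), [np.float32(2783.0)])
(array([ 0.48479496, -0.04783723,  1.59144342]), np.float32(2716.625), [np.float32(1889.0)])
(array([ 0.48544901, -0.02071031,  1.60302559]), np.float32(35649.625), [np.float32(111376.0)])
mean nan
clock 9.95 pos [0.4839 0.0813 0.0064] xang -1.5750390398182403 ft [2.26 3.38 1.81] grip 0.051169579727034946 j [ 0.5   0.46 -0.58  0.   -0.53 -0.5 ]
dp cm [ 8.34 48.36  0.59]
  return _methods._mean(a, axis=axis, dtype=dtype,
  ret = ret.dtype.type(ret / rcount)
Traceback (most recent call last):
  File "m.py", line 11, in <module>
    d=p[:2]-[.495,-.179]; print('row coords x,y mm',1e3*d@X,1e3*d@Y,'dyaw',p[2]-1.715)
      ~^^^^
IndexError: invalid index to scalar variable.
```

```bash
python3 -m pendant '{"hand":[0.6,0.6,0.6,0.6,0.6,0.6,0.6,0.6,0.6],"dp":[[0.8,0,0],[0.9,0,0],[0.9,0,0],[0.9,0,0],[0.9,0,0],[0.9,0,0],[0.9,0,0],[0.8,0,0],[0,0,0]],"turn":[0,0,0,0,0,0,0,0,0]}'
python3 -m pendant '{"hand":[0.6,0.6,0.6],"dp":[[-3,0,0],[-5,0,0],[-5,0,0]],"turn":[0,0,0]}'
python3 m.py '[.48,-.11,1.57]' mid; python3 rel.py '[0,0,0]'
```

```text
clock: 10.85
eef_pos: [0.4815, 0.0091, 0.0058]
tcp_rot: [2.211, -2.227, -0.002]
ft_force: [-0.0, 0.3, 0.3]
gripper_width: 0.0513
finger_force: 0.0
clock: 11.15
eef_pos: [0.4824, 0.1403, 0.0057]
tcp_rot: [2.21, -2.227, -0.001]
ft_force: [1.2, 0.4, 0.4]
gripper_width: 0.051
finger_force: 0.0
(array([ 0.48000005, -0.11739501,  1.57225212]), np.float32(136.375), [np.float32(4142.0)])
(array([ 0.48310788, -0.11731874,  1.57076385]), np.float32(197.5625), [np.float32(4438.0)])
none
mean [ 0.48155396 -0.11735687  1.57150798]
row coords x,y mm -4.448086585854056 62.93556824128874 dyaw -0.14349201608564366
clock 11.6 pos [0.4833 0.1394 0.0061] xang -1.5778189913395886 ft [ 0.03  0.48 -1.01] grip 0.051141576955469004 j [ 0.6   0.47 -0.55  0.   -0.55 -0.61]
dp cm [14.28 48.23  0.68]
```

View pics/mid.png

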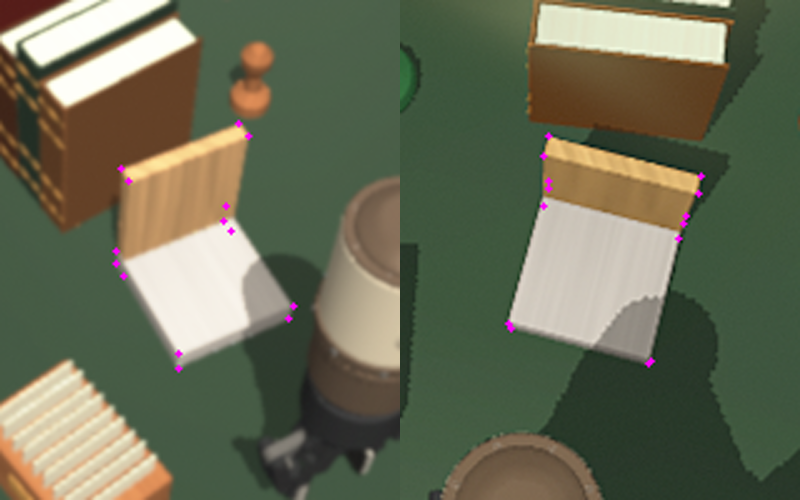

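The fit matches in both views: the bookend is 63 mm short of the book, turned by -0.143, with its middle about 3 mm off. The second half of the S will turn it back square.

```bash
python3 -m pendant '{"hand":[0.6,0.6,0.6,0.6,0.6,0.6],"dp":[[4,0.03,0],[4,0.03,0],[3.5,0.03,0],[0.8,0,0],[0.6,0,0],[0.2,0,0]],"turn":[0,0,0,0,0,0]}'
python3 -m pendant '{"hand":[0.6,0.6,0.6,0.6,0.6,0.6,0.6,0.6,0.6],"dp":[[0.5,0.13,0],[0.5,0.13,0],[0.5,0.13,0],[0.5,0.13,0],[0.5,0.13,0],[0.5,0.13,0],[0.5,0.13,0],[0.5,0.13,0],[0,0,0]],"turn":[-0.019,-0.019,-0.019,-0.019,-0.019,-0.019,-0.019,-0.019,0]}'
python3 rel.py '[0,0,0]'
```

```text
clock: 12.2
eef_pos: [0.4824, 0.0095, 0.0064]
tcp_rot: [-2.215, 2.228, -0.0]
ft_force: [0.8, -0.5, 0.4]
gripper_width: 0.0513
finger_force: 0.0
clock: 13.1
eef_pos: [0.4737, -0.0316, 0.0062]
tcp_rot: [2.378, -2.052, -0.001]
ft_force: [0.3, 0.6, -0.1]
gripper_width: 0.0515
finger_force: 0.0
clock 13.1 pos [ 0.4737 -0.0316  0.0062] xang -1.4238879711672912 ft [ 0.26  0.6  -0.05] grip 0.051461705822937555 j [ 0.28  0.44 -0.62  0.   -0.51 -0.13]
dp cm [-10.06  46.4    0.67]
```

```bash
python3 -m pendant '{"hand":[0.6,0.6,0.6,0.6,0.6],"dp":[[0.5,0,0],[0.5,0,0],[0.5,0,0],[0.4,0,0],[0,0,0]],"turn":[0,0,0,0,0]}'
python3 -m pendant '{"hand":[0.6,0.6,0.6],"dp":[[0.3,0,0],[0,0,0],[0,0,0]],"turn":[0,0,0]}'
python3 -m pendant '{"hand":[0.6,0.6,0.6],"dp":[[0.2,0,0],[0,0,0],[0,0,0]],"turn":[0,0,0]}'; python3 rel.py '[0,0,0]'
```

```text
clock: 13.6
eef_pos: [0.4769, -0.0502, 0.0062]
tcp_rot: [2.377, -2.053, -0.0]
ft_force: [-0.1, 0.9, 0.7]
gripper_width: 0.0515
finger_force: 0.0
clock: 13.9
eef_pos: [0.4773, -0.0525, 0.0062]
tcp_rot: [2.378, -2.052, -0.0]
ft_force: [0.1, 2.4, 0.1]
gripper_width: 0.0512
finger_force: 0.9
clock: 14.2
eef_pos: [0.4775, -0.0529, 0.0062]
tcp_rot: [-2.377, 2.053, 0.002]
ft_force: [-3.2, 11.3, 1.2]
gripper_width: 0.0517
finger_force: 6.1
clock 14.2 pos [ 0.4775 -0.0529  0.0062] xang -1.4247402063450152 ft [-3.2  11.33  1.24] grip 0.05170546915075626 j [ 0.23  0.45 -0.6  -0.   -0.52 -0.08]
dp cm [-12.18  46.47   0.64]
```

```bash
python3 -m pendant '{"hand":[0.6,0.6,0.6],"dp":[[0.2,0,0],[0,0,0],[0,0,0]],"turn":[0,0,0]}'
python3 -m pendant '{"hand":[0.6,0.6,0.6],"dp":[[0.15,0,0],[0,0,0],[0,0,0]],"turn":[0,0,0]}'
python3 -m pendant '{"hand":[0.6,0.6,0.6,0.6,0.6,0.6],"dp":[[-2,0,0],[-5,0,0],[-5,0,0],[-3,0,-3],[-2,0,-4],[0,0,-4]],"turn":[0,0,0,0,0,0]}'
python3 m.py '[.495,-.178,1.715]' end
```

```text
clock: 14.5
eef_pos: [0.4777, -0.0531, 0.0062]
tcp_rot: [-2.375, 2.052, 0.003]
ft_force: [-5.4, 23.7, 2.4]
gripper_width: 0.0513
finger_force: 11.9
clock: 14.8
eef_pos: [0.4777, -0.0533, 0.0063]
tcp_rot: [-2.374, 2.052, 0.004]
ft_force: [-7.5, 32.2, 4.4]
gripper_width: 0.0511
finger_force: 16.4
clock: 15.4
eef_pos: [0.4531, 0.1121, 0.1175]
tcp_rot: [2.382, -2.046, 0.001]
ft_force: [1.4, 0.1, -0.4]
gripper_width: 0.0512
finger_force: 0.0
(array([ 0.49569357, -0.17686605,  1.7476708 ]), np.float32(214.625), [np.float32(3785.0)])
(array([ 0.49739294, -0.17824079,  1.71541242]), np.float32(107.1875), [np.float32(4552.0)])
none
mean [ 0.49654325 -0.17755342  1.73154161]
row coords x,y mm 1.7351146885688475 1.2097901696122955 dyaw 0.01654161225070294
```

View pics/end.png

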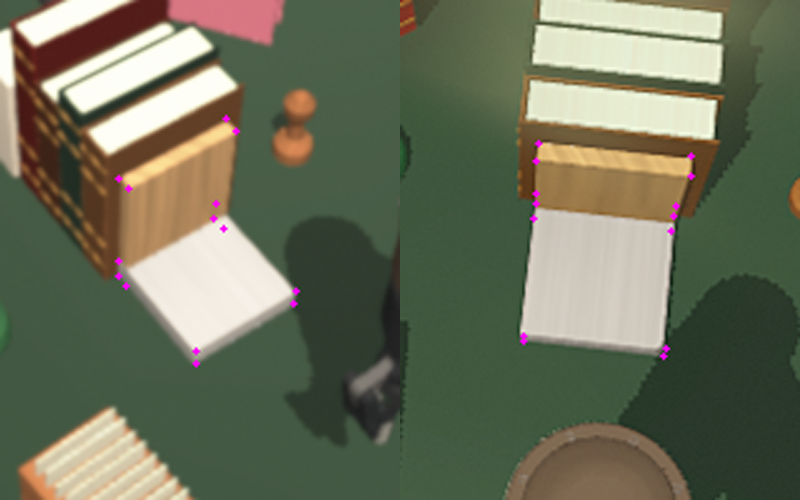

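The upright is flat against the last book and centred to within about 2 mm. The books, stamp and card box stand as before, and the hand is clear.

```bash
python3 -c "
from plant import *
print(job_done())"
```

```text
the job is handed in; nothing more can be done
None
```

The bookend is back on its foot with its upright flat against the last book, about 2 mm from the middle; the books stayed standing, nothing else on the desk was disturbed, and the job was handed in after about 16 s of robot time.

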